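Fit up a butt joint: push a tube offcut home in the welding fence

TASK

Get the joint ready for welding: with closed fingertips, push the loose short length of square steel tube along the bench until one long side lies flush against the angle-iron fence and its end butts up against the end of the square tube already clamped there, with no gap. Only push it - don't grip it, lift it or tip it - and leave everything else on the bench where it stands.

Things in the scene. Friction and masses are not known exactly. Their poses are not given: they have to be found in the camera images.
- piece: The loose workpiece: bare square steel tube, 40 x 40 mm, 4 mm walls, 120 mm long, open ends, about 0.5 kg, lying on the robot's side of the empty part of the fence, clear of it. Origin: centre of its underside. y runs along its length, z up, x across. It starts within 0.4 rad of parallel to the fence and slides under a few newtons.
- fixture: The fixed grey angle-iron fence. Origin: on the bench, at the inner corner of fence face and clamped tube's end. Face: plane x = 0, 45 mm high, y from -210 to 190 mm; iron behind it (x 0 to 50 mm) is low. +x points away from the robot, within 0.3 rad. Fully home, the workpiece's origin is at x -20, y -60 mm in this frame, its y axis parallel to this one's.
- stop (a point): Centre of the end face (the stop) of the fixed second tube, 20 mm above the bench; axes as the fence's. That tube, same 40 x 40 mm section, runs 185 mm from here to +y along the fence (fence frame x -40 to 0, y 0 to 185 mm). A blue clamp stands over it at fence y 105 to 155 mm, up to 103 mm high.
- pipe: Bystander: a steel round-pipe offcut standing upright, 45 mm diameter, 70 mm tall, near the clamped tube on the robot's side. Origin: centre of its underside.
- can: Bystander: a blue spray can, 54 mm diameter, 150 mm tall, behind the fence. Origin: centre of its underside.
- tape: Bystander: a green roll of tape lying flat, 90 mm diameter, 24 mm high, beyond the right end of the fence. Origin: centre of its underside.
- magnet: Bystander: a flat blue welding magnet block, 85 x 89 mm, 18 mm high, nearer the robot on the right. Origin: centre of its underside.
- hammer: Bystander: a hammer lying on the bench, 260 mm long, on the left. Origin: underside near its middle.
- spool: Bystander: a small wire spool lying flat, 56 mm diameter, 28 mm high, behind the fence, left of the can. Origin: centre of its underside.
- helmet: Bystander: a black welding helmet standing on the bench, 240 mm wide, 262 mm tall, far to the right. Origin: centre of its underside.
There are look-alikes about, which are no part of the job. Leave any green or turquoise look-alike of the piece alone.

How it is judged (in metres and radians):
At the end, for the whole second after the job is handed in: The loose tube lies flat and still on the bench, its side within 3 mm of the fence face and parallel to it within 2 degrees, its end within 3 mm of the end of the clamped tube (x of piece in the frame of fixture between -0.023 and -0.017 m and y of piece in the frame of fixture between -0.063 and -0.057 m and angle between the y axis of piece and the y axis of fixture, either way round below 0.035 rad and angle between piece's own z axis and vertical below 0.05 rad and height (world z) of piece below 0.004 m and linear speed of piece below 0.01 m/s); the robot touches nothing.
It fails at once if the loose tube is lifted or tipped off the bench (origin more than 10 mm up, or leaning more than 0.2 rad) (height (world z) of piece above 0.01 m or angle between piece's own z axis and vertical above 0.2 rad).
It fails at once if the loose tube is taken between the fingers (the grasp point inside its section) (x of the grasp point in the frame of piece between -0.017 and 0.017 m and y of the grasp point in the frame of piece between -0.057 and 0.057 m and z of the grasp point in the frame of piece below 0.039 m).
It fails at once if another thing on the bench is moved more than 20 mm (distance of any of pipe, can, tape, magnet, hammer, spool, helmet from where it was at the start of the episode above 0.02 m).
It also fails if it takes over 48 s, if anything falls off the work surface, if the arm or the gripper's body presses on something with over 40 N, if the wrist force passes 120 N, or if a joint passes its speed limit or range.

ROBOT

A 6-joint arm with a two-finger parallel gripper is mounted at the origin on the work surface. World frame = base frame: x ahead of the robot, y to its left, z up, the work surface at z = 0. Lengths are in mm, angles in degrees, forces in N, time in s.
With the tool pointing down it reaches from about 350 to 850 mm from the base axis. Payload 8.1 kg.
Tool frame: the origin (TCP) lies midway between the tips of the shut fingers; the grasp point (between the pads) lies 19 mm behind it (r.grip_point_offset is the distance from the TCP to the grasp point, in mm); z points along the fingers, y is the line along which they close (so a half turn about z gives the same grasp; the last joint's range is limited). The gripper opens to 85 mm and grips with 20 to 120 N. Pads are 22 mm wide; open, the fingers measure 114 mm over their backs; the gripper's body (76 mm by 85 mm) begins 54 mm behind the grasp point. The pads swing forward as they close: fully open they stand 13 mm farther back than shut.
Start: joints at [60.94, 7.471, 85.268, -0, 87.261, -4.893], TCP at [245.622, 547.426, 231.292] pointing down, gripper open.
Joint ranges: [-169.43, 169.43], [-51.17, 129.36], [1.28, 143.12], [-76.62, 256.62], [0, 156.53], [-152.29, 152.29]. Speed limits (degrees/s): [136.94, 136.94, 159.86, 180, 180, 180].

INTERFACE

Orientations are given as [roll, pitch, yaw] about the fixed x, y, z axes, in that order (R = Rz(yaw) Ry(pitch) Rx(roll)).
In Python, from bench import r gives the robot as it stands.
- The arm moves only by the shell command python3 -m inch 'ROWS' [FORCE]. ROWS is JSON, one flat list of numbers, 7 for each row, row after row: the shift along the world's x, y, z in m, then the turn, a rotation vector about the world's x, y, z in degrees, then the closure in counts, from 0 (fully open) to 255 (shut). A call has 1 to 10 rows; each row shifts and turns the commanded pose from where the row before left it; what a row does not reach is not made up. A row lasts 1/10 s, in which the tool goes at most 50 mm and 8.59 degrees, less where a joint would pass 70% of its speed; a pose out of reach is approached as far as the arm can. A call with a gripper value outside its range is refused whole. The fingers move at their own pace and stop on an object; FORCE is the grip in N (left out, the last holds). Time passes only in rows, so rows that do not move let the fingers close. It gives the time, the measured TCP pose, the force and the opening at its end, in the units of the state.
- r.sense(): the state, without advancing time (a new reading comes with each control period).
- r.snapshot(name): name is "side" or "top"; returns (picture, depth): 400x640x3 uint8, red, green, blue; 400x640 float32, mm along the optical axis (not along the pixel's ray), 0 where there is no reading.
- r.get_calibration(name): a dict with "fovy" (degrees; the focal length in pixels is half the picture's height over the tangent of half this angle, whatever the lens; pixels are square), "cx", "cy" (the principal point, pixels), "position" and "rotation" of the camera in the world. Camera axes: x right, y up, looking along -z (the intrinsics and any distortion apply to the point x, -y, -z); pixel columns grow to the right and rows downward; lengths in mm; the calibration is good to about 2 mm. A picture is of the moment at which its call begins. get_calibration takes no time and is no camera call.
- r.hand_in(): hands the job in, once; it reports no verdict.
The state is a dict: "time": time; "joint_pos": joint angles; "qd": joint speeds; "joint_efforts": joint torques, N m; "tool_pos": TCP position; "tcp_rot": TCP orientation; "ft_force": force on the tool from outside, world axes, zero at the start; "wrist_torque": the same for the moment, N m; "finger_gap": finger opening in mm.
Only numpy, scipy, OpenCV 4.12 (cv2) and the standard library are available. Lean on these libraries where they do the work, as an engineer would, in place of code of your own. Each camera call takes 0.05 s, during which the arm holds its last target. There are 200 camera calls.

## Working session

There is one attempt and no reset: what is moved stays moved. The work goes in short steps, Python scripts to look and compute and a shell command to move; the robot and the scene stay as the last step left them, time stands still between calls to the robot, and variables do not carry over. Pictures are saved under pics/ and viewed, on a budget of 10 in all, crops included, one or two more only if the job needs it, and the job is handed in when it is done.

```bash
mkdir -p pics; ls; cat > h.py <<'E'
import numpy as np, cv2
from bench import r
def snap(n,f=None):
    p,d=r.snapshot(n)
    np.savez(f'/tmp/{n}.npz',p=p,d=d)
    if f: cv2.imwrite(f'pics/{f}.png',p[:,:,::-1])
    return p,d
def cam(n):
    c=r.get_calibration(n); return c,200/np.tan(np.radians(c['fovy'])/2),np.array(c['position']),np.array(c['rotation'])
def ray(n,uv,z):
    c,f,P,R=cam(n); u,v=uv
    d=R@np.array([(u-c['cx'])/f,-(v-c['cy'])/f,-1]); return P+d*(z-P[2])/d[2]
def cloud(n,d):
    c,f,P,R=cam(n); v,u=np.mgrid[:400,:640]
    q=np.stack([(u-c['cx'])/f*d,-(v-c['cy'])/f*d,-d],-1); return q@R.T+P
E
python3 - <<'E'
from h import *
for n in('top','side'):
    snap(n,n+'0'); print(r.get_calibration(n))
print(r.sense())
E
```

```text
pics
{'fovy': 54.72087683038788, 'cx': 327.0960956103342, 'cy': 201.57562834355215, 'position': array([ 241.69313501,  -73.43515037, 1456.20058647]), 'rotation': array([ 12.58327117,  -0.17442822, -91.20787629])}
{'fovy': 53.85337349311991, 'cx': 320.14134572149663, 'cy': 198.50975976064476, 'position': array([ -41.16644837, -734.74826184,  798.48913311]), 'rotation': array([ 49.12290376,   1.0771985 , -43.74215525])}
{'time': 0.1, 'joint_pos': array([ 6.09405415e+01,  7.51209611e+00,  8.53241629e+01,  1.15501130e-03,
        8.72609538e+01, -4.89291651e+00]), 'qd': array([ 0.01752244,  0.01796957, -0.11228361,  0.09963502, -0.05189865,
        0.06826279]), 'joint_efforts': array([ 2.46702395e-03, -5.70951569e+01, -5.01944017e+01, -3.82277710e-05,
        8.17332650e-03,  1.78992940e-05]), 'tool_pos': array([245.36222655, 546.99017909, 230.32485039]), 'tcp_rot': array([-1.79903240e+02, -9.44103315e-03,  1.55833394e+02]), 'ft_force': array([0.13172515, 0.22615615, 0.05982235]), 'wrist_torque': array([-0.00328534,  0.01586936, -0.01332676]), 'finger_gap': 85.06668063811131}
```

```bash
sed -i "s/np.array(c\['rotation'\])/Rotation.from_euler('xyz',c['rotation'],degrees=True).as_matrix()/; 1a from scipy.spatial.transform import Rotation" h.py
python3 - <<'E'
from h import *
for n in('top','side'):
    D=np.load(f'/tmp/{n}.npz'); X=cloud(n,D['d']); 
    print(n,np.round(X[::50,::80,:].reshape(-1,3)).astype(int).tolist())
E
```

```text
top [[2031, 1917, -622], [2129, 1511, -748], [2119, 984, -747], [2118, 459, -758], [2108, -72, -758], [2087, -601, -745], [2072, -1127, -737], [2062, -1655, -738], [1728, 1923, -691], [1758, 1467, -747], [1751, 959, -752], [1746, 448, -759], [1732, -66, -752], [1722, -580, -752], [1718, -1098, -761], [1703, -1609, -753], [1410, 1906, -732], [1402, 1417, -734], [1402, 933, -752], [1392, 437, -752], [1380, -60, -748], [1368, -556, -744], [1363, -1057, -753], [1354, -1556, -753], [1090, 1866, -746], [1081, 1387, -747], [791, 576, -2], [783, 257, 2], [778, -61, -3], [768, -378, 7], [764, -698, 1], [1024, -1504, -750], [612, 1222, -54], [726, 1228, -557], [242, -73, 1456], [579, 251, 3], [574, -57, -3], [568, -367, -3], [560, -674, 5], [572, -1038, -82], [416, 1218, -88], [464, 1221, -596], [394, 547, -4], [387, 245, 4], [380, -54, 5], [374, -354, 2], [347, -555, 251], [369, -1006, -81], [222, 1222, -132], [226, 512, 507], [211, 534, -3], [205, 242, -3], [199, -51, 0], [192, -344, -4], [187, -635, 2], [149, -1361, -736], [29, 1219, -166], [130, 426, 627], [134, 242, 682], [33, 236, -1], [
[... 468 characters left out ...]
2336, 270, -420], [2342, -179, -263], [-59, 565, 194], [56, 32, 391], [358, 550, 2], [565, 341, 2], [709, 70, 60], [1943, 569, -764], [2314, 168, -752], [2342, -285, -552], [-91, 11, 369], [8, -69, 357], [227, 291, 0], [382, 69, 41], [574, -70, 9], [753, -237, 2], [918, -410, 7], [2170, -428, -755], [-136, 16, 274], [-32, -61, 252], [130, 98, -3], [286, -57, -1], [440, -210, -1], [591, -361, 0], [745, -510, -2], [890, -659, 2], [-226, 224, -3], [-84, 69, 13], [53, -66, 13], [193, -190, 0], [329, -326, 1], [324, -536, 223], [401, -635, 248], [734, -721, 0], [-460, 828, -750], [-131, -51, -1], [-5, -174, -1], [119, -296, -1], [243, -416, -1], [290, -573, 148], [359, -674, 193], [606, -772, 1]]
```

View pics/top0.png

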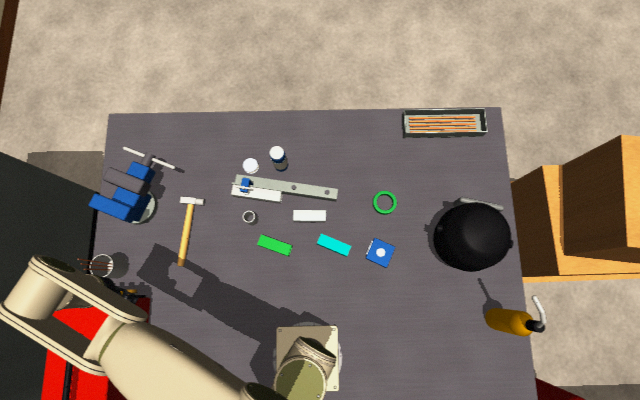

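View pics/side0.png

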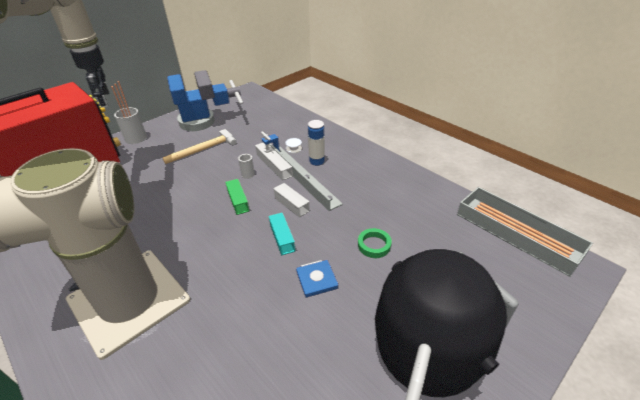

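```bash
python3 - <<'E'
from h import *
p=np.load('/tmp/top.npz')['p']
q=np.load('/tmp/side.npz')['p']
a=cv2.resize(p[140:265,215:405],None,fx=4,fy=4,interpolation=cv2.INTER_CUBIC)[:,:,::-1]
cv2.imwrite('pics/crop1.png',a)
b=cv2.resize(q[120:260,225:355],None,fx=4.2,fy=4.2,interpolation=cv2.INTER_CUBIC)[:,:,::-1]
cv2.imwrite('pics/crop2.png',b)
g=cv2.cvtColor(p,cv2.COLOR_RGB2HSV)
for lo in (150,180,200):
  m=((g[:,:,1]<50)&(g[:,:,2]>lo)).astype(np.uint8)
  for c in cv2.findContours(m,0,2)[0]:
    if cv2.contourArea(c)>60:
        x=cv2.boundingRect(c)
        if 210<x[0]<420 and 140<x[1]<270: print(lo,x,cv2.contourArea(c),cv2.minAreaRect(c),np.round([ray('top',t,40)[:2] for t in cv2.boxPoints(cv2.minAreaRect(c))]).tolist())
E
```

```text
150 (293, 210, 33, 11) 319.5 ((309.0, 215.0), (10.0, 32.0), 90.0) [[528.0, 44.0], [526.0, -76.0], [488.0, -75.0], [490.0, 44.0]]
150 (242, 210, 13, 13) 103.5 ((248.30003356933594, 216.10000610351562), (11.180338859558105, 12.074766159057617), 63.43495178222656) [[518.0, 239.0], [537.0, 200.0], [499.0, 180.0], [479.0, 220.0]]
150 (231, 174, 107, 28) 1476.0 ((283.8812255859375, 191.24310302734375), (105.34403228759766, 21.04819107055664), 8.29714584350586) [[594.0, 280.0], [676.0, 271.0], [608.0, -125.0], [528.0, -111.0]]
150 (243, 158, 16, 16) 180.0 ((250.5, 165.5), (15.0, 15.0), 90.0) [[736.0, 236.0], [735.0, 178.0], [675.0, 177.0], [676.0, 234.0]]
150 (269, 146, 15, 13) 136.0 ((276.0, 152.0), (12.0, 14.0), 90.0) [[783.0, 136.0], [782.0, 82.0], [733.0, 82.0], [734.0, 136.0]]
180 (293, 210, 33, 11) 316.5 ((309.0, 215.0), (10.0, 32.0), 90.0) [[528.0, 44.0], [526.0, -76.0], [488.0, -75.0], [490.0, 44.0]]
180 (231, 175, 107, 26) 1395.5 ((283.959716796875, 191.339599609375), (104.62627410888672, 20.583398818969727), 8.275894165039062) [[594.0, 278.0], [674.0, 269.0], [607.0, -124.0], [528
[... 482 characters left out ...]
50, 16) 428.5 ((255.83773803710938, 192.52333068847656), (49.091129302978516, 10.178528785705566), 7.765166282653809) [[593.0, 278.0], [633.0, 274.0], [603.0, 89.0], [564.0, 94.0]]
200 (288, 184, 49, 15) 270.0 ((312.2286071777344, 189.94537353515625), (47.63473129272461, 9.311614990234375), 8.365885734558105) [[601.0, 62.0], [637.0, 57.0], [606.0, -121.0], [571.0, -115.0]]
200 (243, 158, 15, 16) 153.5 ((249.82354736328125, 165.2058868408203), (14.309601783752441, 14.55213737487793), 14.03624439239502) [[686.0, 241.0], [742.0, 229.0], [727.0, 176.0], [671.0, 188.0]]
200 (270, 146, 14, 13) 121.0 ((276.5, 152.0), (12.0, 13.0), 90.0) [[783.0, 132.0], [782.0, 82.0], [733.0, 82.0], [734.0, 132.0]]
```

View pics/crop1.png

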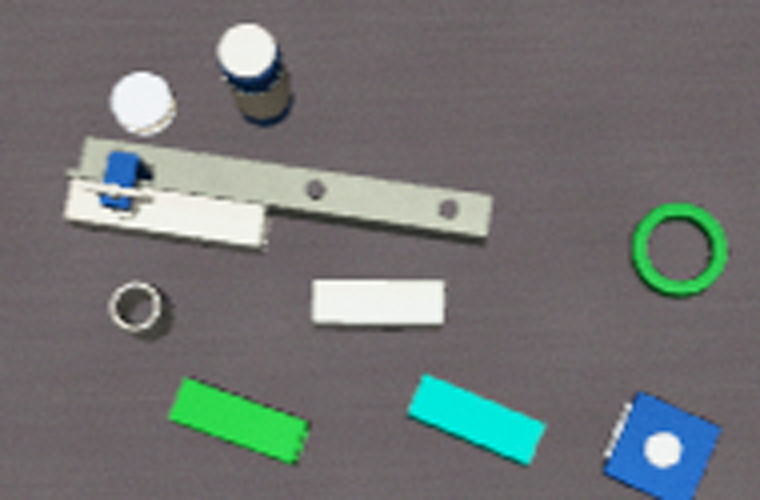

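View pics/crop2.png

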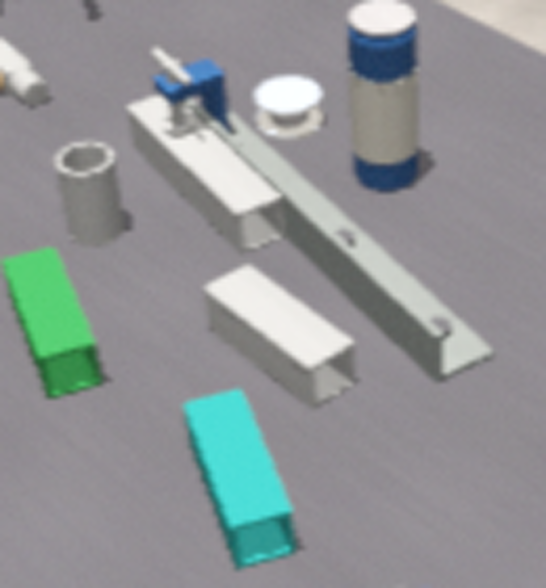

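The bare steel tube at top (309,215) is the piece. Green at (274,245) and turquoise at (334,244) are the look-alikes. The piece's 120x38 mm footprint at z=40 fits the description, and it lies in front of the empty part of the fence.

The fence origin is at about (603,89) with yaw about -9.2°. The piece is at about (-77,-119) in the fence frame. I'll move above the start point at fence (-140,-119), which is world (446,-6).

```bash
python3 -m inch '[0.0143,-0.0395,0,0,0,1,255, 0.0143,-0.0395,0,0,0,1,255, 0.0143,-0.0395,0,0,0,1,255, 0.0143,-0.0395,0,0,0,1,255, 0.0143,-0.0395,0,0,0,1,255, 0.0143,-0.0395,0,0,0,1,255, 0.0143,-0.0395,0,0,0,1,255]'; python3 -m inch '[0.0143,-0.0395,0,0,0,1,255, 0.0143,-0.0395,0,0,0,1,255, 0.0143,-0.0395,0,0,0,1,255, 0.0143,-0.0395,0,0,0,1,255, 0.0143,-0.0395,0,0,0,1,255, 0.0143,-0.0395,0,0,0,1,255, 0.0143,-0.0395,0,0,0,1,255, 0,0,0,0,0,1,255,0,0,0,0,0,0,255]'
```

```text
time: 0.8
tool_pos: [345.7, 269.3, 230.9]
tcp_rot: [-180.0, -0.0, 162.9]
ft_force: [0.6, 1.0, -0.1]
finger_gap: -0.0
time: 1.7
tool_pos: [445.6, -6.3, 230.8]
tcp_rot: [180.0, -0.1, 170.7]
ft_force: [0.3, 0.2, 0.1]
finger_gap: -0.2
```

```bash
python3 -m inch '[0,0,-0.035,0,0,0,255,0,0,-0.035,0,0,0,255,0,0,-0.035,0,0,0,255,0,0,-0.035,0,0,0,255,0,0,-0.035,0,0,0,255,0,0,-0.025,0,0,0,255,0,0,-0.015,0,0,0,255,0,0,0,0,0,0,255]'; python3 - <<'E'
from h import *
p,d=snap('side')
b=cv2.resize(p[100:260,225:355],None,fx=4.2,fy=3.7,interpolation=cv2.INTER_CUBIC)[:,:,::-1]
cv2.imwrite('pics/c3.png',b)
E
```

```text
time: 2.5
tool_pos: [443.0, -3.9, 13.7]
tcp_rot: [180.0, -0.3, 170.9]
ft_force: [-0.6, -0.1, -0.5]
finger_gap: -0.0
```

View pics/c3.png

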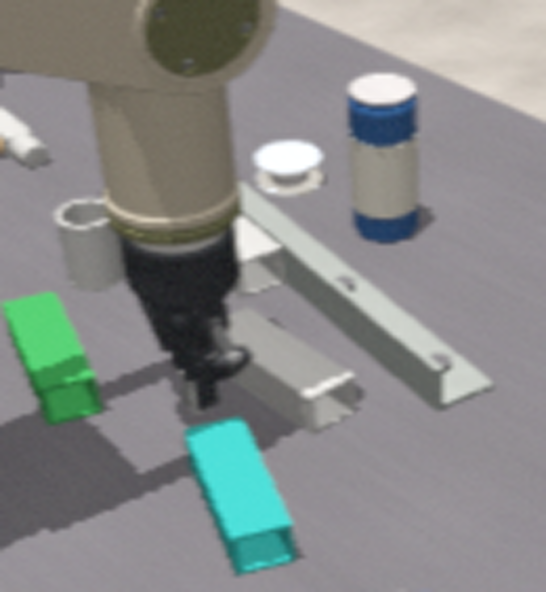

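The fingers stand clear between the piece and the turquoise tube. Next I push along fence +x.

```bash
python3 -m inch '[0.00987,-0.0016,0,0,0,0,255,0.00987,-0.0016,0,0,0,0,255,0.004935,-0.0008,0,0,0,0,255,0.004935,-0.0008,0,0,0,0,255,0.004935,-0.0008,0,0,0,0,255,0.004935,-0.0008,0,0,0,0,255,0.004935,-0.0008,0,0,0,0,255,0.004935,-0.0008,0,0,0,0,255,0.004935,-0.0008,0,0,0,0,255]'
python3 -m inch '[0.004935,-0.0008,0,0,0,0,255,0.004935,-0.0008,0,0,0,0,255,0.004935,-0.0008,0,0,0,0,255,0.003948,-0.00064,0,0,0,0,255]'; python3 - <<'E'
from h import *
p,d=snap('top')
b=cv2.resize(p[150:250,225:355],None,fx=5,fy=5,interpolation=cv2.INTER_CUBIC)[:,:,::-1]
cv2.imwrite('pics/c4.png',b)
E
```

```text
time: 3.45
tool_pos: [500.4, -14.4, 16.2]
tcp_rot: [-180.0, -0.0, 170.8]
ft_force: [-3.3, 0.7, 1.4]
finger_gap: -0.2
time: 3.85
tool_pos: [519.4, -17.5, 16.2]
tcp_rot: [-180.0, 0.0, 170.8]
ft_force: [-2.4, 0.6, 1.0]
finger_gap: 0.1
```

View pics/c4.png

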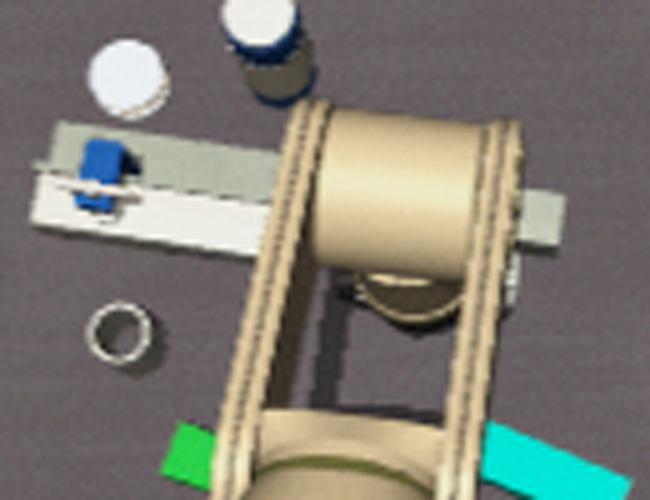

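The arm hides the piece from the top view, but the force of about 2.5 N says it is sliding. By the estimate about 14 mm remain.

```bash
python3 -m inch '[0.00296,-0.00048,0,0,0,0,255,0.00296,-0.00048,0,0,0,0,255,0.00197,-0.00032,0,0,0,0,255]';python3 -m inch '[0.00197,-0.00032,0,0,0,0,255]';python3 -m inch '[0.00148,-0.00024,0,0,0,0,255]';python3 -m inch '[0.00099,-0.00016,0,0,0,0,255]'
```

```text
time: 4.2
tool_pos: [526.9, -18.7, 16.2]
tcp_rot: [-180.0, 0.0, 170.8]
ft_force: [-3.1, 0.3, 1.1]
finger_gap: -0.2
time: 4.3
tool_pos: [528.8, -19.0, 16.3]
tcp_rot: [-180.0, -0.0, 170.8]
ft_force: [-3.2, 0.1, 1.1]
finger_gap: 0.4
time: 4.4
tool_pos: [529.3, -19.1, 16.1]
tcp_rot: [180.0, -0.1, 170.8]
ft_force: [-13.3, 2.3, 8.5]
finger_gap: -0.1
time: 4.5
tool_pos: [529.3, -19.1, 15.9]
tcp_rot: [-180.0, -0.3, 170.8]
ft_force: [-15.6, 2.1, 10.3]
finger_gap: -0.0
```

Contact with the fence: the force jumped from 3 to 15 N at TCP fence x of about -55. I'll back off, move round to the free end and raise slightly to TCP z of about 25, so the tip bears on the tube's top wall and can't enter the open end.

Back 25 along -fx is (-24.7,+4.0), then -fy 105 is (-16.8,-103.6).

```bash
python3 -m inch '[-0.0087,0.0013,0,0,0,0,255,-0.008,0.0013,0,0,0,0,255,-0.008,0.0014,0,0,0,0,255,-0.0042,-0.0259,0.002,0,0,0,255,-0.0042,-0.0259,0.002,0,0,0,255,-0.0042,-0.0259,0.002,0,0,0,255,-0.0042,-0.0259,0.002,0,0,0,255,0,0,0,0,0,0,255]'; python3 - <<'E'
from h import *
p,d=snap('side')
b=cv2.resize(p[100:260,225:355],None,fx=4.2,fy=3.7,interpolation=cv2.INTER_CUBIC)[:,:,::-1]
cv2.imwrite('pics/c5.png',b)
E
```

```text
time: 5.3
tool_pos: [489.6, -121.6, 25.0]
tcp_rot: [-179.9, 0.1, 170.7]
ft_force: [0.8, 0.2, -0.8]
finger_gap: -0.2
```

View pics/c5.png

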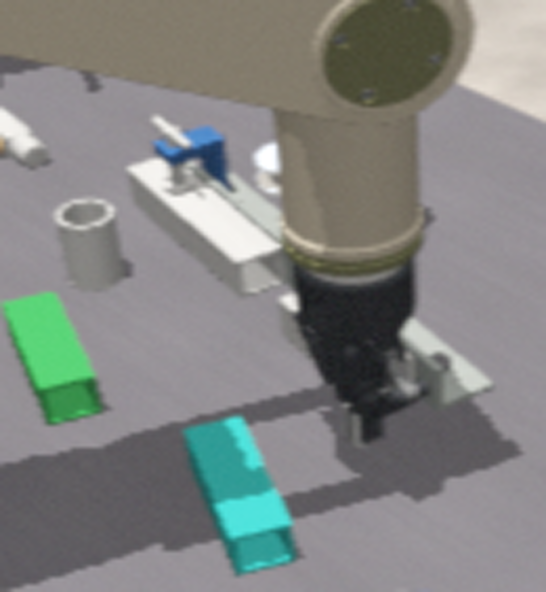

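```bash
python3 -m inch '[0.0133,-0.0022,0,0,0,0,255,0.0133,-0.0022,0,0,0,0,255,0.0133,-0.0022,0,0,0,0,255,0.0133,-0.0022,0,0,0,0,255,0,0,0,0,0,0,255]'; python3 - <<'E'
from h import *
p,d=snap('top')
b=cv2.resize(p[150:250,225:355],None,fx=5,fy=5,interpolation=cv2.INTER_CUBIC)[:,:,::-1]
cv2.imwrite('pics/c6.png',b)
E
```

```text
time: 5.85
tool_pos: [544.3, -127.1, 24.6]
tcp_rot: [180.0, 0.1, 170.9]
ft_force: [-0.6, 0.5, -0.4]
finger_gap: -0.0
```

View pics/c6.png

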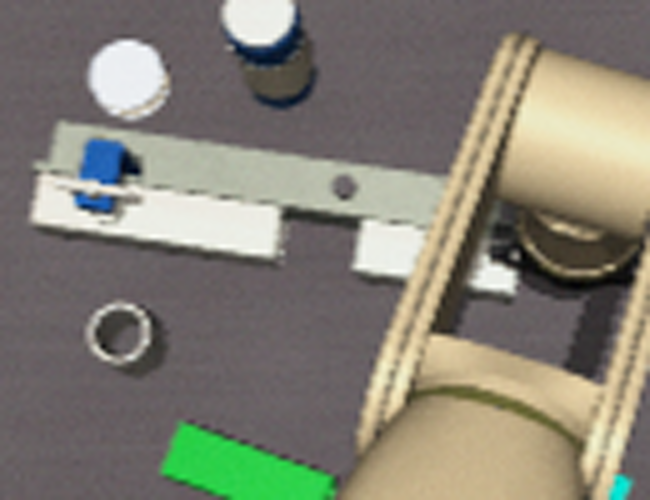

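The piece lies flush along the fence with a gap of about 56 mm to the stop (crop x 285 to 357). I'll push along fence +y.

```bash
python3 -m inch '[0.00128,0.0079,0,0,0,0,255,0.00128,0.0079,0,0,0,0,255,0.00096,0.0059,0,0,0,0,255,0.0008,0.0049,0,0,0,0,255,0.0008,0.0049,0,0,0,0,255,0.0008,0.0049,0,0,0,0,255,0.0008,0.0049,0,0,0,0,255,0.0008,0.0049,0,0,0,0,255,0.0008,0.0049,0,0,0,0,255]'
python3 -m inch '[0.0008,0.0049,0,0,0,0,255,0.0008,0.0049,0,0,0,0,255,0.0008,0.0049,0,0,0,0,255,0.0008,0.0049,0,0,0,0,255]'
```

```text
time: 6.8
tool_pos: [551.2, -76.6, 24.3]
tcp_rot: [-180.0, -0.0, 170.8]
ft_force: [-1.5, -4.5, 1.3]
finger_gap: 0.0
time: 7.2
tool_pos: [554.6, -56.7, 24.3]
tcp_rot: [180.0, 0.0, 170.8]
ft_force: [-1.0, -3.3, 0.5]
finger_gap: 0.1
```

```bash
python3 -m inch '[0.0005,0.003,0,0,0,0,255,0.0005,0.003,0,0,0,0,255,0.0005,0.003,0,0,0,0,255]';python3 -m inch '[0.0003,0.002,0,0,0,0,255]';python3 -m inch '[0.0003,0.002,0,0,0,0,255]';python3 -m inch '[0.00025,0.0015,0,0,0,0,255]';python3 -m inch '[0.00025,0.0015,0,0,0,0,255]'
```

```text
time: 7.5
tool_pos: [556.0, -47.8, 24.3]
tcp_rot: [180.0, 0.0, 170.8]
ft_force: [-1.4, -3.3, 0.2]
finger_gap: -0.1
time: 7.6
tool_pos: [556.4, -45.8, 24.3]
tcp_rot: [180.0, 0.0, 170.8]
ft_force: [-0.5, -3.3, 0.3]
finger_gap: -0.3
time: 7.7
tool_pos: [556.6, -43.9, 24.3]
tcp_rot: [180.0, 0.0, 170.8]
ft_force: [0.6, -3.6, 0.4]
finger_gap: 0.1
time: 7.8
tool_pos: [556.8, -42.5, 24.3]
tcp_rot: [180.0, 0.0, 170.8]
ft_force: [-0.8, -2.6, 0.2]
finger_gap: 0.0
time: 7.9
tool_pos: [557.1, -41.1, 24.3]
tcp_rot: [-180.0, 0.0, 170.8]
ft_force: [-0.7, -3.4, -0.6]
finger_gap: 0.2
```

```bash
for i in 1 2 3; do python3 -m inch '[0.00025,0.0015,0,0,0,0,255]' | grep -E 'tool|ft'; done
```

```text
tool_pos: [557.3, -39.6, 24.3]
ft_force: [0.3, -2.7, 0.4]
tool_pos: [557.5, -38.1, 24.3]
ft_force: [-0.9, -4.0, 0.6]
tool_pos: [557.7, -36.9, 24.3]
ft_force: [-1.6, -10.0, 0.7]
```

Butted: the force rose to 10 N. One small seating row, then I back off along -y and look.

```bash
python3 -m inch '[0.0001,0.0008,0,0,0,0,255,0,0,0,0,0,0,255]'; python3 -m inch '[-0.0016,-0.01,0,0,0,0,255,-0.0032,-0.02,0,0,0,0,255,-0.0048,-0.03,0.02,0,0,0,255,-0.0064,-0.04,0.04,0,0,0,255,-0.0064,-0.04,0.04,0,0,0,255,-0.0064,-0.04,0.04,0,0,0,255,0,0,0,0,0,0,255]'; python3 - <<'E'
from h import *
p,d=snap('top')
b=cv2.resize(p[160:230,225:345],None,fx=6,fy=6,interpolation=cv2.INTER_CUBIC)[:,:,::-1]
q,d=snap('side')
c=cv2.resize(q[115:215,235:355],None,fx=6,fy=6,interpolation=cv2.INTER_CUBIC)[:,:,::-1]
b=cv2.resize(b,(480,280));c=cv2.resize(c,(380,317))
cv2.imwrite('pics/c7.png',np.vstack([b,cv2.copyMakeBorder(c,0,0,0,100,0)]))
E
```

```text
time: 8.4
tool_pos: [557.7, -36.9, 24.3]
tcp_rot: [-179.9, -0.0, 170.8]
ft_force: [-1.8, -8.7, 0.9]
finger_gap: -0.4
time: 9.1
tool_pos: [534.0, -206.7, 156.5]
tcp_rot: [-179.8, 0.6, 170.6]
ft_force: [1.0, -0.4, 0.1]
finger_gap: 0.0
```

View pics/c7.png

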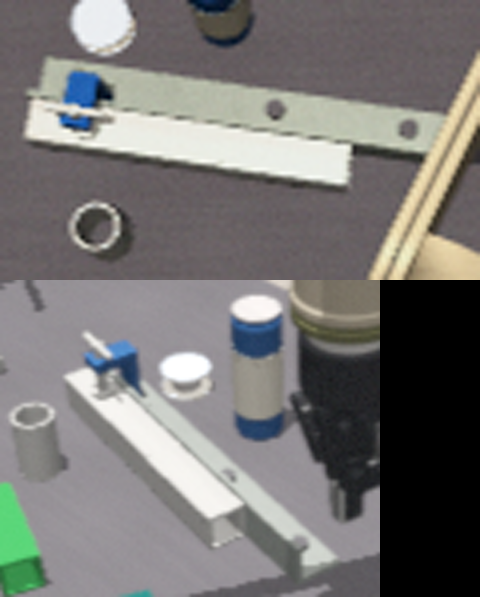

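Top and side both show one continuous bar along the fence with no visible gap. I'll check the alignment numerically.

```bash
python3 - <<'E'
from h import *
c=None
acc=[]
for _ in range(6): acc.append(r.snapshot('top')[0].astype(float))
p=np.mean(acc,0); g=p.mean(2)
# near long edge: subpixel bright->dark transition going down each column
def edge(u):
    col=g[:,u]; v0=int(185+(u-233)*0.136); seg=col[v0:v0+24]; 
    i=np.argmin(np.diff(seg)); th=(seg[max(i-2,0)]+seg[min(i+3,23)])/2
    for k in range(max(i-2,0),22):
        if seg[k]>=th>seg[k+1]: return v0+k+(seg[k]-th)/(seg[k]-seg[k+1])
P=[]
for u in range(234,311):
    v=edge(u)
    if v: P.append(ray('top',(u,v),40)[:2])
P=np.array(P)
A=P[P[:,1]>100];B=P[(P[:,1]<80)&(P[:,1]>-18)]
for n,Q in(('tube',A),('piece',B)):
    k=np.polyfit(Q[:,1],Q[:,0],1);res=Q[:,0]-np.polyval(k,Q[:,1]);print(n,len(Q),k,np.degrees(np.arctan(k[0])),'at y=85',np.polyval(k,85),res.std())
k=np.polyfit(A[:,1],A[:,0],1);print(np.round(B[:,0]-np.polyval(k,B[:,1]),1))
m=cv2.inRange(p.astype(np.uint8),(200,200,195),(255,255,255))
print(r.sense()['time'])
# ends of the bar along its centre line
rng=[(u,g[int(round(192.5+(u-256)*0.136)),u].round()) for u in range(305,320)];print(rng)
E
```

```text
tube 44 [1.98278120e-01 5.43182151e+02] 11.215039168959155 at y=85 560.0357915659704 6.054658903785088
piece 26 [1.67869074e-01 5.46509933e+02] 9.529340002352088 at y=85 560.7788043502175 0.26358858055949275
[1.5 0.8 0.9 1.2 1.4 1.6 2.3 2.1 1.6 1.7 2.  2.2 2.4 2.7 2.4 2.4 2.6 2.9
 3.1 3.1 3.7 3.7 3.3 3.4 3.7 3.8]
9.5
[(305, np.float64(234.0)), (306, np.float64(233.0)), (307, np.float64(234.0)), (308, np.float64(235.0)), (309, np.float64(234.0)), (310, np.float64(234.0)), (311, np.float64(212.0)), (312, np.float64(131.0)), (313, np.float64(96.0)), (314, np.float64(101.0)), (315, np.float64(99.0)), (316, np.float64(101.0)), (317, np.float64(101.0)), (318, np.float64(101.0)), (319, np.float64(102.0))]
```

```bash
python3 - <<'E'
from h import *
g=np.mean([r.snapshot('top')[0].astype(float) for _ in range(4)],0).mean(2)
P=[]
for u in range(234,311):
    v0=int(192+(u-233)*0.136); s=g[v0:v0+16,u]; th=165
    for k in range(15):
        if s[k]>=th>s[k+1]: P.append(ray('top',(u,v0+k+(s[k]-th)/(s[k]-s[k+1])),40)[:2])
P=np.array(P)
for n,lo,hi in(('tube',100,265),('piece',-16,80)):
    Q=P[(P[:,1]>lo)&(P[:,1]<hi)]
    vx,vy,x0,y0=cv2.fitLine(Q.astype(np.float32),cv2.DIST_HUBER,0,.5,.01).ravel()
    print(n,len(Q),np.degrees(np.arctan(vx/vy)),'x at 85:',x0+(85-y0)*vx/vy,'at -16',x0+(-16-y0)*vx/vy)
a=ray('top',(311.9,192.5+(311.9-256)*.136),40);print('piece end',a)
E
```

```text
tube 44 9.790466 x at 85: 561.4764 at -16 544.048
piece 25 9.642162 x at 85: 560.95886 at -16 543.79956
piece end [564.49258245 -27.44625131  40.        ]
```

The piece is parallel to the clamped tube within 0.15°, its near faces are level within 0.5 mm, and its free end sits where a closed butt joint puts it. The hand is clear, so I'm handing in.

```bash
python3 -c "
from bench import r
print(r.hand_in())"
```

```text
the job is handed in; nothing more can be done
None
```

The bare steel tube is flush against the fence and butted against the clamped tube, and I handed the job in at about 10 s of the 48 s. I pushed it with closed fingertips across to the fence, where the force rose from 3 to about 16 N. I then pushed it along the fence to the stop, where it rose from 3 to 10 N, and retreated clear.

**Final checks (top camera):**
- **Angle:** the piece's edge is within about 0.15° of the clamped tube's.
- **Side faces:** the two near faces are level within about 0.5 mm.
- **Free end:** it is at about (564.5, -27.4) mm, against (563.5, -27) mm expected for a closed joint.
- **Gap and bystanders:** no gap is visible in either view. The pipe, spool and can look unmoved in the last pictures. I did not measure any bystander, and the last crops did not cover the hammer, tape, magnet or helmet.

**Disagreements:**
- A first edge fit gave 1.7° between the two tubes. Its tube edge scattered by 6 mm, probably from points on the clamp, so I redid it with a robust fit.
- Contact with the fence came about 4 mm earlier than I predicted from the assumed finger thickness, but the pictures confirmed the piece was seated.

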